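Face up the display lanes

TASK

Face up the shop display: in the two lanes where the stock has been left standing back (the white cartons and the round canisters), push the row forward along the table until its first piece stands against the front lip and the second is right up against the first, square in the lane. Only slide the pieces: do not lift or tip any of them, and leave the lane of glass food boxes, which is already faced, and the other things on the table as they are.

Things in the scene. Friction and masses are not known exactly. Their poses are not given: they have to be found in the camera images.
- display: fixed black steel lip, 312 mm wide, 6 thick, 36 high, with four wire lane dividers (5 mm thick, 43 high) that run 263 mm back from it to the robot's side, at y = -150, -50, 50, 150 mm: three lanes 95 mm clear. Origin: on the table, middle of the lip's near face, which stock is pushed against. x through the lip, along the lanes, away from the robot; y left along the lip; z up
- strip_a: thin grey glide strip, fixed (70 mm wide, under 1 mm, cannot be felt), in the cartons' lane, which may be any of the three. Origin: on the lane's centre line at the lip's near face; axes parallel to the display's, x along the lane to the lip. A carton against the lip has its origin 34 mm before this point (x = -34), the one close behind it 102 mm before it
- strip_b: the same in the lane of the round canisters: a canister that stands against the lip has its origin 40 mm before this point, the one behind it 120 mm before it
- strip_c: the same in the lane of the glass food boxes, which are already faced up to the lip
- carton_front: plain white cardboard carton, 68 mm along the lane (its x), 80 mm across (its y), 60 mm high, 0.14 to 0.28 kg; the one nearer the lip, standing back 30 to 70 mm from it, loose; origin at the centre of its underside, z up
- carton_rear: a carton the same size, behind the first (nearer the robot) with a gap of about 10 to 60 mm; sliding both takes 2 to 4 N, with brief peaks when pieces meet, loose; origin at the centre of its underside, z up
- canister_front: round white ceramic canister with a flat wooden lid, 80 mm across, 62 mm high, 0.2 to 0.4 kg; the one nearer the lip, standing back 28 to 60 mm from it, loose; origin at the centre of its underside, z up
- canister_rear: a canister the same size, behind the first (nearer the robot) with a gap of about 5 to 55 mm; sliding both takes 2 to 6 N, with brief peaks when pieces meet, loose; origin at the centre of its underside, z up
- foodbox_front: glass food box with a black lid, 68 mm along the lane, 80 mm across, 56 mm high; already against the lip, loose; origin at the centre of its underside, z up
- foodbox_rear: a food box the same size close behind the first, already in place, loose; origin at the centre of its underside, z up
- tumbler: black bathroom tumbler, 70 mm across, 85 mm high, beside the display on the right; origin at its underside's centre
- dispenser: black soap dispenser with a steel pump, 72 mm across, 160 mm high, beside the display on the left; origin at its underside's centre
- soapdish: flat round black soap dish, 100 mm across, 23 mm high, to the right and nearer the robot; origin at its underside's centre
- spatula: spatula with a wooden handle, about 280 mm long, lying on the left nearer the robot; origin at its middle, x along it to the blade
- label_roll: small roll of paper labels, 60 mm across, 30 mm high, on the right nearer the robot; origin at its underside's centre
Mind the look-alikes: they are no part of the job. What is shaped like the canister_front but green is not meant. What is shaped like the carton_front but turquoise is not meant.

How it is judged (in metres and radians):
At the end, for the whole second after the job is handed in: In all three lanes the first piece is within 6 mm of the lip, the second at most 11 mm short of its place with no gaps at all, each within 15 mm of its lane's centre line, cartons and food boxes square within 0.1 rad, all upright on the table and at rest (x of carton_front in the frame of strip_a between -0.04 and 0 m and x of carton_rear in the frame of strip_a between -0.113 and 0 m and y of carton_front in the frame of strip_a between -0.015 and 0.015 m and height (world z) of each of carton_front, carton_rear, canister_front, canister_rear, foodbox_front, foodbox_rear below 0.006 m and angle between each of carton_front, carton_rear, canister_front, canister_rear, foodbox_front, foodbox_rear's own z axis and vertical below 0.06 rad and linear speed of each of carton_front, carton_rear, canister_front, canister_rear, foodbox_front, foodbox_rear below 0.01 m/s and angle between the x axis of each of carton_front, carton_rear and the x axis of strip_a, either way round below 0.1 rad and y of carton_rear in the frame of strip_a between -0.015 and 0.015 m and x of canister_front in the frame of strip_b between -0.046 and 0 m and x of canister_rear in the frame of strip_b between -0.131 and 0 m and y of canister_front in the frame of strip_b between -0.015 and 0.015 m and y of canister_rear in the frame of strip_b between -0.015 and 0.015 m and x of foodbox_front in the frame of strip_c between -0.04 and 0 m and x of foodbox_rear in the frame of strip_c between -0.113 and 0 m and y of foodbox_front in the frame of strip_c between -0.015 and 0.015 m and angle between the x axis of each of foodbox_front, foodbox_rear and the x axis of strip_c, either way round below 0.1 rad and y of foodbox_rear in the frame of strip_c between -0.015 and 0.015 m); the robot touches nothing.
It fails at once if a piece of stock is lifted off the table or tipped (height (world z) of any of carton_front, carton_rear, canister_front, canister_rear, foodbox_front, foodbox_rear above 0.012 m or angle between any of carton_front, carton_rear, canister_front, canister_rear, foodbox_front, foodbox_rear's own z axis and vertical above 0.26 rad).
It fails at once if a food box in the lane that is already faced is shifted more than 10 mm (distance of any of foodbox_front, foodbox_rear from where it was at the start of the episode above 0.01 m).
It fails at once if one of the other things on the table is shifted more than 15 mm (distance of any of tumbler, dispenser, soapdish, spatula, label_roll from where it was at the start of the episode above 0.015 m).
It also fails if it takes over 54 s, if anything falls off the work surface, if the arm or the gripper's body presses on something with over 40 N, if the wrist force passes 120 N, or if a joint passes its speed limit or range.

ROBOT

A 6-joint arm with a two-finger parallel gripper is mounted at the origin on the work surface. World frame = base frame: x ahead of the robot, y to its left, z up, the work surface at z = 0. Lengths are in mm, angles in rad, forces in N, time in s.
With the tool pointing down it reaches from about 325 to 875 mm from the base axis. Payload 4.4 kg.
Tool frame: the origin (TCP) lies on the centre line of the jaws, within the pads' length; the fingertips stand ahead of it and the grasp point (between the pads) lies 6 mm ahead of it (ctrl.tcp_to_tips is the z of the fingertips in the tool frame, in mm); z points along the fingers, y is the line along which they close (so a half turn about z gives the same grasp; the last joint's range is limited). The gripper opens to 85 mm and grips with 20 to 120 N. Pads are 22 mm wide; open, the fingers measure 114 mm over their backs; the gripper's body (76 mm by 85 mm) begins 54 mm behind the grasp point. The pads swing forward as they close: fully open they stand 13 mm farther back than shut.
Start: joints at [-1.494, 0.207, 1.542, -0, 1.393, -0.15], TCP at [129.842, -560.15, 221.082] pointing down, gripper open.
Joint ranges: [-2.73, 2.73], [-0.86, 2.22], [0.23, 2.46], [-1.11, 4.25], [0.08, 2.63], [-2.82, 2.82]. Speed limits (rad/s): [2.79, 2.79, 3.14, 3.14, 3.14, 3.14].

INTERFACE

Orientations are given as a 3x3 rotation matrix whose columns are the frame's x, y, z axes.
In Python, from plant import ctrl, sensors, optics gives the robot as it stands. Calls block until the motion is done:
- ctrl.move_ptp(position, orientation): joint-space move of the TCP to a pose.
- ctrl.move_l(position, rot=None, vel=150, threshold=None): straight line of the TCP; rot=None keeps the orientation; vel is the mean speed in mm/s. With threshold (N) it stops when the force on the tool has changed by that much, and returns True; else False.
- ctrl.set_joints(angles): joint-space move.
- ctrl.gripper_to(opening, force=None): finger opening in mm; force is the grip in N (None keeps the last); returns when the fingers have stopped.
- ctrl.hold(seconds).
- ctrl.solve_ik(position, orientation): joint angles nearest the present ones, or None.
- sensors.read_state(): the state.
- optics.grab_frame(name): name is "scene" or "top"; returns (picture, depth): 420x560x3 uint8, red, green, blue; 420x560 float32, mm along the optical axis (not along the pixel's ray), 0 where there is no reading.
- optics.camera_params(name): a dict with "mtx" (3x3 intrinsics, pixels), "R" (3x3) and "t" (3): a world point X has camera coordinates R X + t. Camera axes: x right, y down, z forward; pixel columns grow to the right and rows downward; lengths in mm; the calibration is good to about 2 mm. A picture is of the moment at which its call begins. camera_params takes no time and is no camera call.
A pose or a line that the arm cannot do raises ctrl.MotionError and nothing moves.
- ctrl.finish_job(): hands the job in; it is judged then, once.
The state is a dict: "t": time; "q": joint angles; "qvel": joint speeds; "tau": joint torques, N m; "eef_pos": TCP position; "eef_rot": TCP orientation; "force": force on the tool from outside, world axes, zero at the start; "wrist_torque": the same for the moment, N m; "grip_width": finger opening in mm; "grasp_force": force on a finger pad.
Only numpy, scipy, OpenCV 4.12 (cv2) and the standard library are available. Lean on these libraries where they do the work, as an engineer would, in place of code of your own. Each camera call takes 0.05 s, during which the arm holds its last target. There are 200 camera calls.

## Working session

There is one attempt and no reset: what is moved stays moved. The work goes in short steps, each a Python script; the robot and the scene stay as the last script left them, time stands still between calls to the robot, and variables do not carry over. Pictures are saved under pics/ and viewed, at most 10 in all, crops included, and the job is handed in when it is done.

```bash
mkdir -p pics; ls
python3 - <<'E'
from plant import ctrl,sensors,optics
import cv2,numpy as np
for n in("top","scene"):
    p,d=optics.grab_frame(n); cv2.imwrite(f"pics/{n}0.png",p[:,:,::-1]); np.save(f"{n}0.npy",d)
    c=optics.camera_params(n); print(n,c)
print(ctrl.tcp_to_tips,sensors.read_state())
E
```

```text
pics
top {'mtx': array([[527.11046099,   0.        , 279.59066581],
       [  0.        , 527.11046099, 214.97988952],
       [  0.        ,   0.        ,   1.        ]]), 'R': array([[-0.01887311, -0.99980521, -0.00577425],
       [-0.98277453,  0.01961294, -0.18376494],
       [ 0.1838424 ,  0.00220657, -0.98295326]]), 't': array([ -21.64090685,  483.78147991, 1561.29084685])}
scene {'mtx': array([[448.73392463,   0.        , 283.91131478],
       [  0.        , 448.73392463, 211.18303877],
       [  0.        ,   0.        ,   1.        ]]), 'R': array([[ 8.05222207e-01,  5.92973181e-01, -6.52481518e-05],
       [ 5.11325734e-01, -6.94405556e-01, -5.06307138e-01],
       [-3.00271863e-01,  4.07656388e-01, -8.62353221e-01]]), 't': array([-373.05607851, -269.97859262, 1272.61529072])}
25.0 {'t': 0.1, 'q': array([-1.49350477e+00,  2.07375894e-01,  1.54286207e+00, -8.02411269e-06,
        1.39351249e+00, -1.50506934e-01]), 'qvel': array([-0.00057389, -0.00259125, -0.00227506,  0.00099159, -0.00116257,
        0.00010814]), 'tau': array([-8.73523422e-04, -3.84093511e+01, -2.92548180e+01, -2.38710027e-04,
        4.89447135e-03, -1.98800916e-05]), 'eef_pos': array([ 129.77949191, -559.40975223,  219.99439542]), 'eef_rot': array([[ 9.74165637e-01,  2.25834634e-01, -1.74488152e-04],
       [ 2.25834481e-01, -9.74163314e-01,  2.15074390e-03],
       [ 3.15732505e-04, -2.13458624e-03, -9.99997672e-01]]), 'force': array([-0.98335893, -0.07412798, -0.41305018]), 'wrist_torque': array([-0.01941816,  0.00953807, -0.03078487]), 'grasp_force': 0.0, 'grip_width': 85.2726368440007}
```

View pics/top0.png

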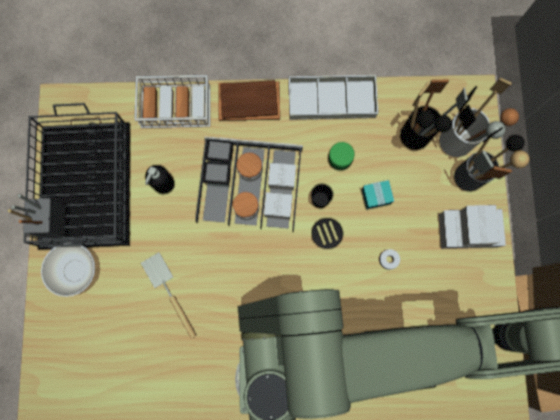

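View pics/scene0.png

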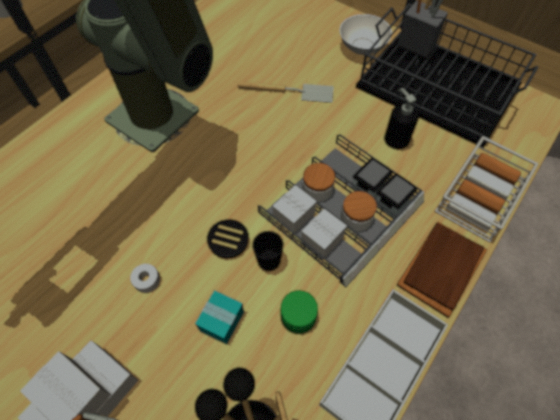

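The top view shows the display with its lip at about (205,140)–(300,150). From left to right the lanes hold the food boxes, the canisters (248,165)/(245,206) and the cartons (282,174)/(278,205). Next I'll measure them from depth.

```bash
cat > h.py <<'E'
import numpy as np,cv2
from plant import ctrl,sensors,optics
def cloud(n):
    p,d=optics.grab_frame(n); c=optics.camera_params(n)
    v,u=np.indices(d.shape); r=np.stack([u,v,np.ones_like(u)],-1)@np.linalg.inv(c["mtx"]).T
    W=(r*d[...,None]-c["t"])@c["R"]; W[d==0]=np.nan
    return p,W
def project(n,X):
    c=optics.camera_params(n); q=(np.asarray(X,float)@c["R"].T+c["t"])@c["mtx"].T
    return q[:,:2]/q[:,2:]
def tops(n,box,lo=49,hi=75):
    """pieces' top faces in box (umin,vmin,umax,vmax): centre, size, angle"""
    p,W=cloud(n); m=np.zeros(p.shape[:2],np.uint8); a,b,c,d=box
    z=W[...,2]; m[b:d,a:c]=((z>lo)&(z<hi))[b:d,a:c]
    k,L=cv2.connectedComponents(m,connectivity=4)
    out=[]
    for i in range(1,k):
        s=L==i
        if s.sum()<60: continue
        P=W[s]; R=cv2.minAreaRect(P[:,:2].astype(np.float32))
        col=p[s].mean(0).astype(int); v,u=np.argwhere(s).mean(0)
        out.append((s.sum(),u,v,np.median(P[:,2]),P[:,:2].mean(0),R,col))
    return out
E
python3 - <<'E'
from h import *
np.set_printoptions(precision=1,suppress=True)
for n,b in(("top",(195,130,310,235)),("scene",(255,130,430,285))):
    for o in tops(n,b): print(n,*o)
p,W=cloud("top")
for u,v in((180,215),(320,250),(250,250)): print("table",W[v,u])
# lip candidates: per column, points z 25..43 near far edge
P=W[130:160,200:306].reshape(-1,3); s=(P[:,2]>28)&(P[:,2]<42); print(s.sum()); P=P[s]
P=P[np.argsort(P[:,1])]; print(P[::max(1,len(P)//40)])
big=cv2.resize(p[125:240,190:315],None,fx=5,fy=5,interpolation=cv2.INTER_CUBIC); cv2.imwrite("pics/c1.png",big[:,:,::-1])
E
```

```text
top 1097 217.50683682771194 161.13217866909753 56.93175456078915 [653.9 157.2] ((654.3902587890625, 157.35104370117188), (81.8686294555664, 141.45724487304688), 84.16248321533203) [84 87 87]
top 508 248.91929133858267 164.26574803149606 62.05955332907281 [640.4  60.1] ((641.4853515625, 60.50300216674805), (77.9353256225586, 75.31538391113281), 1.6279268264770508) [166 115  77]
top 581 281.6075731497418 174.02581755593803 60.39193502943592 [607.8 -39.6] ((608.383056640625, -39.50257873535156), (79.56340789794922, 69.91807556152344), 84.0376968383789) [184 192 193]
top 520 245.01346153846154 203.79807692307693 61.7238801569444 [516.7  73. ] ((517.5711669921875, 73.2197036743164), (79.8085708618164, 73.56222534179688), 0.7378638982772827) [168 118  78]
top 593 277.5919055649241 203.86846543001687 60.25243378381864 [514.8 -25.6] ((515.518310546875, -25.993057250976562), (79.90672302246094, 69.21219635009766), 82.99273681640625) [185 193 194]
scene 152 400.00657894736844 133.90131578947367 60.74734193340214 [611.7 304.8] ((612.420654296875, 309.93634033203125), (64.9035415649414, 23.61576
[... 1758 characters left out ...]
.5]
 [ 721.4   -8.3   28.8]
 [ 712.1   -2.    37.3]
 [ 669.     1.7   39.7]
 [ 718.4    7.3   38.5]
 [ 712.6   13.7   36.8]
 [ 713.8   20.1   33.6]
 [ 719.1   29.3   37.8]
 [ 717.1   35.7   34.5]
 [ 724.8   42.1   31.5]
 [ 719.5   51.3   38. ]
 [ 714.5   57.8   33.9]
 [ 716.3   66.9   38.9]
 [ 720.6   73.4   36. ]
 [ 719.9   82.6   38.8]
 [ 719.9   89.7   29.3]
 [ 713.    98.2   40.8]
 [ 730.2  101.5   38.8]
 [ 690.   104.5   41.7]
 [ 731.3  108.    35.8]
 [ 731.8  114.4   34.7]
 [ 736.4  121.    31.4]
 [ 735.8  133.4   34. ]
 [ 734.4  148.7   38.8]
 [ 733.3  158.8   33. ]
 [ 739.9  174.5   34.1]
 [ 740.4  190.4   33.4]
 [ 722.   197.1   29.9]
 [ 711.9  201.7   40.9]
 [ 669.5  204.5   41.1]]
```

View pics/c1.png

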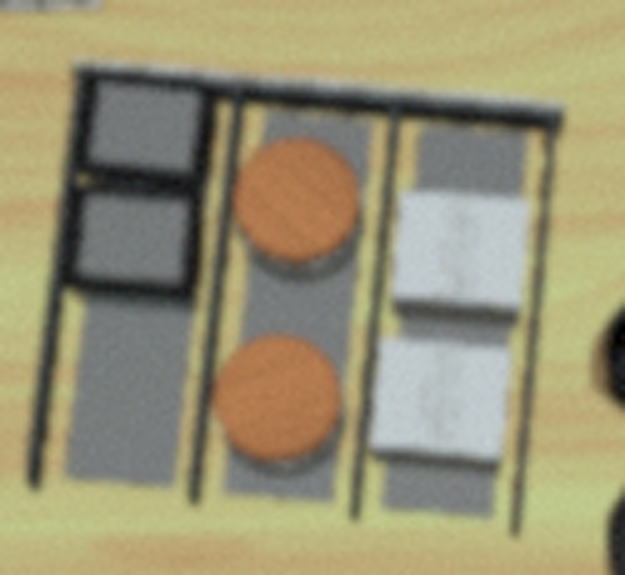

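The crop shows clear glide strips. Their ends in crop pixels are mid (262,110)–(370,120) far and (225,493)–(333,500) near, and right (417,125)–(525,135) far and (383,508)–(492,516) near. I'll use these to fix the lane frame.

Run:
```python
from h import *
np.set_printoptions(precision=1,suppress=True)
c=optics.camera_params("top")
def bp(cu,cv,z=1):
    u,v=190+(cu+.5)/5-.5,125+(cv+.5)/5-.5
    r=np.linalg.inv(c["mtx"])@[u,v,1]; C=-c["R"].T@c["t"]; d=c["R"].T@r
    return (C+d*(z-C[2])/d[2])[:2]
for n,q in dict(mid=((316,115),(279,496.5)),right=((471,130),(437.5,512))).items():
    f,k=[bp(*a) for a in q]; w=f-k
    print(n,"far",f,"near",k,"len",np.hypot(*w),"yaw",np.arctan2(w[1],w[0]))
s,m=(-.105,np.array([711.6,50.7]))
```

```text
mid far [713.1  50.9] near [465.3  76.4] len 249.15534117518737 yaw -0.10243509785224887
right far [701.  -48.4] near [453.5 -22.4] len 248.89054579613207 yaw -0.1043783068472629
```

```bash
cat >> h.py <<'E'
yaw=-.104; ca,sa=np.cos(yaw),np.sin(yaw)
R=np.array([[ca,sa,0],[sa,-ca,0],[0,0,-1]])
O=dict(mid=(711.5,49.),right=(700.5,-50.5))
def at(lane,lx,z,ly=0): return [O[lane][0]+ca*lx-sa*ly,O[lane][1]+sa*lx+ca*ly,z]
def lx(lane):
    e=sensors.read_state()["eef_pos"]; return (e[0]-O[lane][0])*ca+(e[1]-O[lane][1])*sa
def push(lane,end):
    ctrl.move_l(at(lane,-290,37),R,vel=120)
    f0=sensors.read_state()["force"]
    print("early",ctrl.move_l(at(lane,end-8,37),vel=60,threshold=30),lx(lane))
    for i in range(4):
        hit=ctrl.move_l(at(lane,end+8,37),vel=20,threshold=15)
        s=sensors.read_state(); print(hit,lx(lane),s["force"]-f0,s["t"])
        if not hit or lx(lane)>end-5: break
    ctrl.move_l(at(lane,end-45,37),vel=80)
    ctrl.move_l(at(lane,end-45,150),vel=150)
E
python3 - <<'E'
from h import *
np.set_printoptions(precision=2,suppress=True)
ctrl.gripper_to(36)
ctrl.move_ptp(at("right",-290,150),R)
s=sensors.read_state(); print(s["t"],s["q"],s["eef_pos"])
push("right",-147)
for o in tops("top",(195,130,310,235)): print(*o[3:6])
E
```

```text
2.975 [-0.26 -0.07  1.99 -0.    1.22  1.41] [412.42 -21.   150.22]
early False -155.10910388472223
True -145.26461987578804 [-1.11 -0.75  0.56] 7.1083
56.92848938044688 [653.66 157.24] ((654.2677612304688, 157.62013244628906), (81.839111328125, 142.4984893798828), 84.41852569580078)
61.20023114467659 [694.18 -52.14] ((692.8567504882812, -48.492462158203125), (76.7586669921875, 23.097726821899414), 82.36799621582031)
62.254076132503236 [644.68  74.8 ] ((646.119140625, 77.55630493164062), (41.79240036010742, 77.36772918701172), 74.78978729248047)
62.1078340633963 [524.94  98.39] ((525.497802734375, 100.11748504638672), (20.07839012145996, 64.45176696777344), 74.91210174560547)
61.039115742537646 [521.12  44.04] ((523.4086303710938, 41.84834671020508), (20.934253692626953, 36.17645263671875), 74.72443389892578)
```

Run:
```python
from h import *
np.set_printoptions(precision=2,suppress=True)
ctrl.move_l(at("right",-290,150),vel=200)
ctrl.move_l(at("mid",-290,150),vel=200)
push("mid",-166.7)
ctrl.move_l(at("mid",-290,200),vel=200)
ctrl.move_ptp([130,-560,220],R)
o={"m":0}
C,D=(np.array(O[k]) for k in("mid","right"))
for n,b in(("top",(195,130,310,235)),("scene",(255,130,430,285))):
    for q in tops(n,b):
        print(n,q[0],q[3],q[5],*[(round(ca*(q[5][0][0]-o[0])+sa*(q[5][0][1]-o[1]),1),round(-sa*(q[5][0][0]-o[0])+ca*(q[5][0][1]-o[1]),1)) for o in (C,D)])
p,_=optics.grab_frame("top")
cv2.imwrite("pics/c2.png",cv2.resize(p[125:240,190:315],None,fx=5,fy=5,interpolation=cv2.INTER_CUBIC)[:,:,::-1])
print(sensors.read_state()["t"])
```

```text
early False -174.7946351305378
False -161.20877543863753 [-9.61  0.11  6.37] 14.1667
top 1099 56.884711888622874 ((654.8138427734375, 157.37193298339844), (81.22357940673828, 140.9644317626953), 84.00196838378906) (np.float64(-67.6), np.float64(101.9)) (np.float64(-67.0), np.float64(202.0))
top 1023 62.074302506312314 ((636.7183837890625, 60.120338439941406), (77.7884292602539, 162.8214874267578), 87.36659240722656) (np.float64(-75.5), np.float64(3.3)) (np.float64(-74.9), np.float64(103.4))
top 1123 60.24984827048411 ((636.248779296875, -40.02592468261719), (82.79427337646484, 138.15472412109375), 82.57888793945312) (np.float64(-65.6), np.float64(-96.4)) (np.float64(-65.0), np.float64(3.7))
scene 154 61.2280994674233 ((610.2645874023438, 310.33856201171875), (66.58233642578125, 25.103404998779297), 26.801233291625977) (np.float64(-127.8), np.float64(249.4)) (np.float64(-127.2), np.float64(349.5))
scene 1587 56.80678673031135 ((652.9530639648438, 154.6385498046875), (83.4350357055664, 140.2133331298828), 83.57154083251953) (np.float64(-69.2), np.float64(99.0)) (np.float64(-68.6), np.f
[... 154 characters left out ...]
64(-77.5), np.float64(0.5)) (np.float64(-76.9), np.float64(100.6))
scene 2012 60.01674677039321 ((634.6336669921875, -43.16834259033203), (83.75907135009766, 138.4670867919922), 80.8306884765625) (np.float64(-66.9), np.float64(-99.7)) (np.float64(-66.3), np.float64(0.5))
scene 176 61.68371920962824 ((525.49267578125, -147.3623809814453), (56.56291580200195, 29.51792335510254), 40.354515075683594) (np.float64(-164.6), np.float64(-214.6)) (np.float64(-164.0), np.float64(-114.5))
scene 94 62.494872018656814 ((552.5712890625, -178.29022216796875), (57.483795166015625, 19.911396026611328), 43.01699447631836) (np.float64(-134.5), np.float64(-242.6)) (np.float64(-133.9), np.float64(-142.5))
19.1333
```

View pics/c2.png

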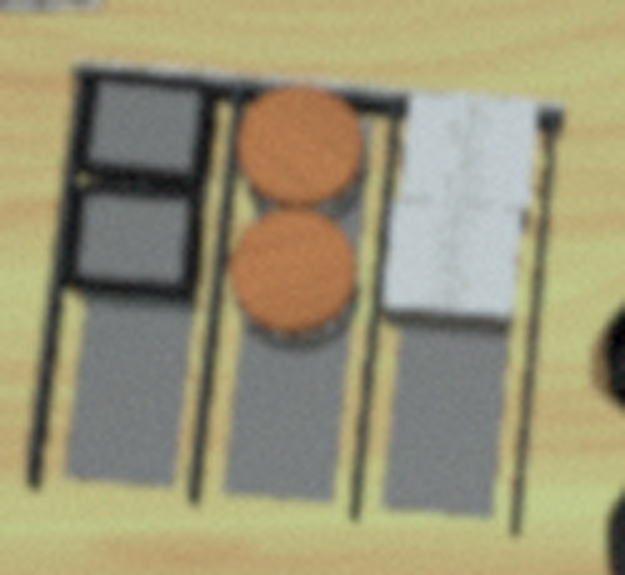

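The picture shows both rows against the lip and touching: canisters at (300,145)/(293,270), cartons at (470,150)/(453,260). The food boxes haven't moved.

```bash
python3 -c "
from plant import ctrl
print(ctrl.finish_job())"
```

```text
the job is handed in; nothing more can be done
None
```

I pushed the cartons and the canisters up to the front lip, with the second piece of each row tight against the first, and handed the job in after about 19 s of the 54 s allowed. The last camera check showed both rows in place and the food boxes unmoved. I did not re-measure the other items on the table, and the hand-in returned no verdict.

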